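# Load a control module into the marking machine and index its rotary table

### The arm

A 6-joint arm with a two-finger parallel gripper is mounted at the origin on the work surface. World frame = base frame: x ahead of the robot, y to its left, z up, the work surface at z = 0. Lengths are in mm, angles in rad, forces in N, time in s.
With the tool pointing down it reaches from about 275 to 1000 mm from the base axis. Payload 8.4 kg.
Tool frame: the origin (TCP) lies at the very end of the fingers, on their centre line; the grasp point (between the pads) lies 19 mm behind it; z points along the fingers, y is the line along which they close (so a half turn about z gives the same grasp; the last joint's range is limited). The gripper opens to 85 mm and grips with 20 to 120 N. Pads are 22 mm wide; open, the fingers measure 114 mm over their backs; the gripper's body (76 mm by 85 mm) begins 54 mm behind the grasp point. The pads swing forward as they close: fully open they stand 13 mm farther back than shut.
Start: joints at [-1.259, 0.353, 1.633, -0, 1.155, -0.002], TCP at [192.921, -594.483, 231.281] pointing down, gripper open.
Joint ranges: [-2.63, 2.63], [-0.92, 2.1], [0.06, 2.66], [-1.3, 4.44], [0, 2.69], [-3.02, 3.02]. Speed limits (rad/s): [2.22, 2.22, 2.79, 3.14, 3.14, 3.14].

### API

Orientations are given as [roll, pitch, yaw] about the fixed x, y, z axes, in that order (R = Rz(yaw) Ry(pitch) Rx(roll)).
In Python, from rig import telemetry, imaging, r gives the robot as it stands. The module is installed in compiled form; this text tells all that it offers.
- The arm moves only by the tool step_arm, never from a script. Its argument "moves" is a list of rows, each a list of 3 entries, a list of its own where there are three numbers: the turn, a rotation vector about the tool's x, y, z scaled (see below), then the shift along the tool's x, y, z scaled (see below), then the opening, from -1 (shut) to 1 (fully open). A call has 1 to 8 rows; each row is the pose to reach, as a shift and turn from the pose commanded when the call began, along the tool's axes at that moment; what a row does not reach only later rows make up. The controller multiplies each number of a shift by 200 mm and each number of a turn by 45 degrees. A row lasts 1/10 s, in which the tool goes at most 50 mm and 8.59 degrees, less where a joint would pass 70% of its speed; a pose out of reach is approached as far as the arm can. A call with a number of a shift or a turn outside -1 to 1 is refused whole. A call with a gripper value outside its range is refused whole. The fingers move at their own pace and stop on an object; "squeeze" is the grip in N (left out, the last holds). Time passes only in rows, so rows that repeat a pose let the fingers close. It gives the time, the measured TCP pose, the force, the opening and the grip force at its end, in the units of the state.
- telemetry.sense(): the state, without advancing time (a new reading comes with each control period).
- imaging.grab_frame(name): name is "scene" or "top" or "wrist"; returns the picture (400x640x3 uint8, red, green, blue); there is no depth.
- imaging.calibration(name): a dict with "fx", "fy", "cx", "cy" (pixels), "cam_to_world" (4x4, takes a point from camera to world coordinates). Camera axes: x right, y up, looking along -z (the intrinsics and any distortion apply to the point x, -y, -z); pixel columns grow to the right and rows downward; lengths in mm; the calibration is good to about 2 mm. The wrist camera is an equidistant fisheye: a pixel r from the principal point sees the ray r / f radians off the axis. A picture is of the moment at which its call begins: read the wrist's pose just before it. calibration takes no time and is no camera call; for the wrist camera it gives the pose at the moment of the call.
- r.sign_off(): hands the job in; it is judged then, once.
Trained networks look in the newest picture that a camera, given by its name, has taken for a name from the list of things; names that differ only in an ending like _2 or _b are one class to them, and where a whole thing is asked for, a point or a joint stands for the part that bears it (a point fixed in the world has none). Each returns a list of dicts, best first, with "conf" (0 to 1); they miss things now and then, are a little off and sometimes report something else, mostly with a low value. They report only what shows in the picture. A call takes as long as a camera call. They do not tell look-alikes from the thing itself.
- imaging.recognise(camera, name): "extent" ([left, top, width, height] in pixels, round what is visible of it).
- imaging.mark_of(camera, name): "xy" ([column, row] in pixels: a listed point, or the origin of a listed thing).
The state is a dict: "clock": time; "qpos": joint angles; "qvel": joint speeds; "joint_efforts": joint torques, N m; "eef_pos": TCP position; "tcp_rot": TCP orientation; "contact_force": force on the tool from outside, world axes, zero at the start; "wrist_torque": the same for the moment, N m; "opening": opening from 0.0 (shut) to 1.0 (fully open); "grasp_force": force on a finger pad.
Only numpy, scipy, OpenCV 4.12 (cv2) and the standard library are available. Lean on these libraries where they do the work, as an engineer would, in place of code of your own. Each camera call takes 0.05 s, during which the arm holds its last target. There are 200 camera calls.

### The job

Load the unmarked control module from the blue mat into the empty nest of the marking machine's rotary table: lower it in gently rather than dropping it, bottom fully down, flat and square, its black connector pointing out through the gap in the nest, and let go. Then pull up the table's red-knobbed index plunger, turn the table until that module is under the marking head, and let the plunger drop fully home. The two finished modules must ride along in their nests, and the other things on the bench stay where they are.

Things in the scene. Friction and masses are not known exactly. Their poses are not given: they have to be found in the camera images.
- module: unmarked module on the blue mat (2 mm thick): silver housing 92 x 60 x 24 mm high with fins and blank white plate, black connector 16 long, 40 wide, 3 to 19 mm up, mid one short end (108 mm long in all). About 0.3 kg. Origin: centre of the housing's underside (connector not counted); x to the connector, z up. Starts flat, connector roughly towards the robot. Grip across the 60 mm width.
- connector (a point): point on the module: middle of the connector's outer face, 62 mm from the module's origin along its x, 11 mm above its underside
- nest_empty (a point): centre of the empty nest's floor, 42 mm above the bench, 95 mm from the table's axis, on the robot's side. x straight out from the axis, z up; turns with the table. Clearance 1.3 mm all round, walls 10 mm high (upper 4 mm a lead-in). 46 mm gap in the outer (+x) end for the connector; middle 42 mm of each long side open for fingers. Seated module: origin here, same axes.
- nest_b (a point): the same point of the nest that starts under the marking head, a third of a turn counter-clockwise (from above) from nest_empty; holds finished module done_b
- nest_c (a point): the same point of the third nest, two thirds of a turn counter-clockwise from nest_empty; holds finished module done_c
- marker: marking machine, fixed: dark round base, rotary table (aluminium disc 324 mm across, top 36 mm up), 0.41 m column with a blue head 80 mm wide over the table, underside 162 mm up, nose and stylus reaching down to 84 mm over the label plate of the module in one nest. Origin: on the table's vertical axis, at bench height; its -y points to head and column.
- mark_point (a point): fixed point under the marking head, 42 mm above the bench, 95 mm from the table's axis: nest_empty must end here
- rotary_table (a joint): table angle, rad, 0 at the start, positive counter-clockwise from above. Three index positions, 2.094 rad (a third of a turn) apart; +2.094 brings nest_empty under the head with the knob passing on the robot's side, clear of the head. Turns either way with slight friction while the plunger is lifted; locked (0.3 degrees of play) while it is down.
- plunger (a joint): lift of the index plunger, m: 0 fully home in an index hole, 0.016 at the top. Its pin clears the hole above 0.010. A spring pulls it down (about 5 N at home, 8 N at the top). Let go between holes it rides on the ring at 0.010 and drops when the table brings it over the next hole.
- knob (a point): middle of the plunger's red knob, an upright cylinder 30 mm in diameter, 26 mm high (70 to 96 mm above the bench when home). Stands on the table and turns with it, 140 mm from the axis, a sixth of a turn clockwise from nest_empty; rises with the plunger. Gripped from above across its diameter it is pulled up and then is the handle to turn the table; its path is a rigid circle, so grip lightly.
- done_b: finished module, same shape as the module, with a dot code on its label plate, in nest_b; origin as for the module
- done_c: finished module like done_b, in nest_c
- relay_box: black relay and fuse box 74 x 52 x 39 mm on the blue mat; origin centre of its underside; not to be moved
- key_fob: black car key with remote, 64 x 36 x 14 mm, on the bench to the robot's right; not to be moved
- screwdriver: screwdriver lying on the bench to the robot's right; not to be moved
- spray_can: yellow spray can 66 mm in diameter, 0.2 m high, to the robot's left, beside the mat; not to be moved
- sanitizer: green-labelled bottle 70 mm in diameter, 0.15 m high, to the robot's right; not to be moved
- mug: blue mug 80 mm in diameter, 95 mm high, to the robot's left, beside the mat; not to be moved
Things that resemble listed ones, but are neither listed nor needed, are in the scene too. Leave any green look-alike of the module alone.

How it is judged:
By the outcome, as a careful person would: the job done as asked, in the order asked, and still so for the second after the job is handed in, with the robot touching nothing.
It also fails if it takes over 61 s, if anything falls off the work surface, if the arm or the gripper's body presses on something with over 40 N, if the wrist force passes 120 N, or if a joint passes its speed limit or range.

## Working session

There is one attempt and no reset: what is moved stays moved. The work goes in short steps, Python scripts to look and compute and a tool call to move; the robot and the scene stay as the last step left them, time stands still between calls to the robot, and variables do not carry over. Pictures are saved under pics/ and viewed, at most 10 in all, crops included, and the job is handed in when it is done.

Besides the shell and the picture viewer there is one more tool, called after "Request:" as name(argument=value, ...), one argument or row to a line, values as JSON. step_arm: Moves the arm, as the interface text tells. Its arguments: {"type":"object","properties":{"moves":{"type":"array"},"squeeze":{"type":"number"}},"required":["moves"]}

```bash
mkdir -p pics
cat > h.py <<'E'
import numpy as np, cv2
from rig import telemetry, imaging, r
def px2w(cam,px,z,cal=None):
    c=cal or imaging.calibration(cam); T=np.array(c["cam_to_world"])
    u=(px[0]-c["cx"])/c["fx"]; v=(px[1]-c["cy"])/c["fy"]
    if cam=="wrist":
        t=np.hypot(u,v); s=np.sin(t)/t if t>1e-9 else 1; d=np.array([u*s,-v*s,-np.cos(t)])
    else: d=np.array([u,-v,-1.])
    d=T[:3,:3]@d; o=T[:3,3]
    return o+d*(z-o[2])/d[2]
def save(cam,name):
    im=imaging.grab_frame(cam); cv2.imwrite(f"pics/{name}.png",im[:,:,::-1]); return im
E
python3 - <<'E'
from h import *
np.set_printoptions(precision=1,suppress=True)
save("top","top0"); 
print({k:v for k,v in imaging.calibration("top").items()})
for n,z in [("module",2),("connector",13),("nest_empty",42),("nest_b",42),("nest_c",42),("knob",83),("marker",0),("mark_point",42),("relay_box",2)]:
    for d in imaging.mark_of("top",n)[:3]: print(n,d["conf"],np.array(d["xy"]),px2w("top",d["xy"],z))
save("scene","scene0")
print(telemetry.sense())
E
```

```text
{'fx': 488.7762572860749, 'fy': 488.7762572860749, 'cx': 319.0802040014731, 'cy': 199.9715949635599, 'cam_to_world': array([[   0. ,    1. ,   -0. ,  372.7],
       [  -1. ,    0. ,   -0. ,   -8.6],
       [  -0. ,    0. ,    1. , 1659.2],
       [   0. ,    0. ,    0. ,    1. ]])}
module 0.81 [228.  193.9] [448.4 305.    2. ]
module 0.75 [181.2 255.3] [238.9 459.7   2. ]
module 0.7 [233.2 266.8] [202.2 283.2   2. ]
connector 0.85 [226.3 252.1] [252.2 305.2  13. ]
connector 0.82 [214.3 202. ] [420.1 348.7  13. ]
connector 0.76 [165.8 263.9] [210.5 507.7  13. ]
nest_empty 0.85 [329.7 185.7] [477.4 -39.2  42. ]
nest_empty 0.17 [366.3 153.3] [ 586.5 -159.7   42. ]
nest_b 0.89 [370.4 155.2] [ 580.3 -173.3   42. ]
nest_b 0.61 [322.6 138.3] [635.1 -14.   42. ]
nest_c 0.89 [370.4 155.2] [ 580.3 -173.3   42. ]
nest_c 0.61 [322.6 138.3] [635.1 -14.   42. ]
knob 0.6 [294.4 164.3] [542.9  76.5  83. ]
knob 0.4 [338.3 162.1] [551.6 -65.5  83. ]
knob 0.18 [417.9 200.7] [ 429.4 -323.4   83. ]
marker 0.72 [336.6 162.3] [560.2 -62.7   0. ]
mark_point 0.69 [370.3 156.5] [ 576. -173.   42.]
relay_box 0.88 [229.4 142.9] [622.5 303.3   2. ]
relay_box 0.74 [370.  157.1] [ 579.  -176.1    2. ]
{'clock': 0.55, 'qpos': array([-1.3,  0.4,  1.6,  0. ,  1.2, -0. ]), 'qvel': array([-0., -0., -0.,  0., -0., -0.]), 'joint_efforts': array([ -0. , -60.5, -34.2,  -0. ,   0. ,  -0. ]), 'eef_pos': array([ 192.9, -594.5,  231.2]), 'tcp_rot': array([-3.1, -0. ,  0.3]), 'contact_force': array([-0. , -1.1,  0.2]), 'wrist_torque': array([-0.1, -0. ,  0. ]), 'grasp_force': 0.0, 'opening': 0.9979785826018378}
```

View pics/top0.png

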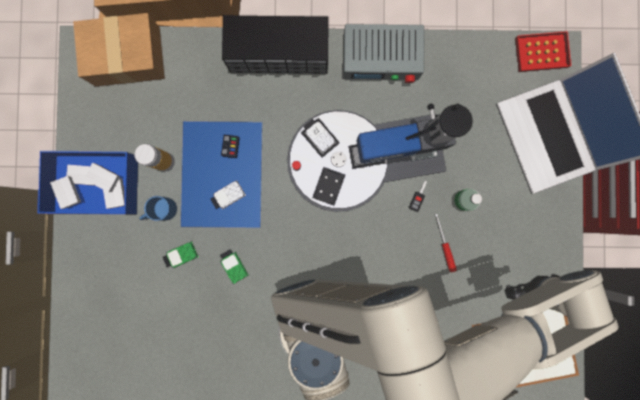

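View pics/scene0.png

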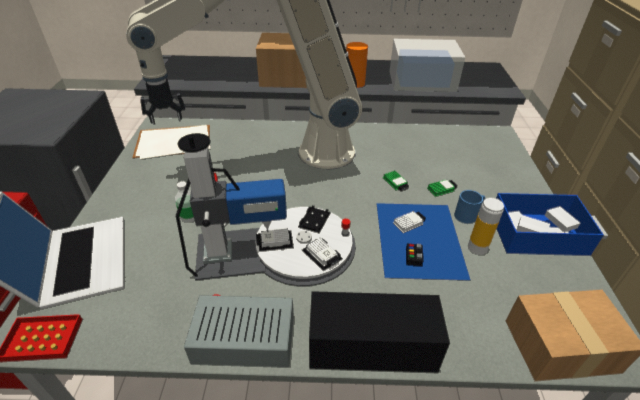

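The top picture shows the module at (228,194) with its connector at the lower left, (214,202). The disc is centred near (337,160), the knob is at (296,165), and the empty nest is the black plate at (329,186). The scene view confirms this layout, with two green look-alikes and white objects in the blue bin. Next I'll work out the wrist camera geometry and refine the disc.

```bash
cat >> h.py <<'E'
from scipy.spatial.transform import Rotation as Ro
def plan(p,yaw_deg,s=None,frm=None):
    if frm is None:
        s=s or telemetry.sense(); p0=np.array(s["eef_pos"]); R0=Ro.from_euler("xyz",s["tcp_rot"])
    else: p0=np.array(frm[0],float); R0=Ro.from_euler("xyz",[180,0,frm[1]],degrees=True)
    R1=Ro.from_euler("xyz",[180,0,yaw_deg],degrees=True)
    print("turn",np.round((R0.inv()*R1).as_rotvec(degrees=True)/45,4),"shift",np.round(R0.inv().apply(np.array(p)-p0)/200,4))
E
python3 - <<'E'
from h import *
np.set_printoptions(precision=4,suppress=True)
s=telemetry.sense(); print(s["tcp_rot"])
c=imaging.calibration("wrist"); T=np.array(c["cam_to_world"]); R=Ro.from_euler("xyz",s["tcp_rot"]).as_matrix()
print(c["fx"],c["cx"],c["cy"],"cam in tool",R.T@(T[:3,3]-s["eef_pos"]),"\n",R.T@T[:3,:3])
im=cv2.imread("pics/top0.png"); h=cv2.cvtColor(im,cv2.COLOR_BGR2HSV)
m=((h[:,:,1]<28)&(h[:,:,2]>185)).astype(np.uint8); m[:, :280]=0; m[:,395:]=0; m[:105]=0;m[215:]=0
cs,_=cv2.findContours(m,cv2.RETR_EXTERNAL,cv2.CHAIN_APPROX_NONE); c=max(cs,key=cv2.contourArea)
P=c[:,0].astype(float); A=np.c_[2*P,np.ones(len(P))]
for _ in range(20):
    x=np.linalg.lstsq(A,(P**2).sum(1),rcond=None)[0]; rr=np.sqrt(x[2]+x[0]**2+x[1]**2)
    e=np.abs(np.hypot(*(P-x[:2]).T)-rr); k=e<np.maximum(1,np.percentile(e,80)); P,A=P[k],A[k]
print("disc",x[:2],rr,len(P),rr*(1659-36)/488.8,px2w("top",x[:2],36))
m=((h[:,:,0]<8)|(h[:,:,0]>172))&(h[:,:,1]>150); m[:,:280]=0;m[:,310:]=0
ys,xs=np.nonzero(m); print("knob",xs.mean(),ys.mean(),len(xs),px2w("top",(xs.mean(),ys.mean()),94))
a=(s["eef_pos"],np.degrees(s["tcp_rot"][2])); print(a)
plan([330,-420,300],60,s)
plan([380,-200,320],100,frm=([330,-420,300],60))
plan([390,-50,320],120,frm=([380,-200,320],100))
E
```

```text
[-3.1415 -0.      0.3138]
309.70691628693146 316.2782573233217 199.22306742825575 cam in tool [  71.0844    0.9645 -142.9894] 
 [[-0.0002  0.9582  0.2861]
 [ 1.      0.      0.0007]
 [ 0.0007  0.2861 -0.9582]]
disc [338.1526 159.482 ] 47.53727850207157 201 157.84165918343322 [565.6342 -66.6161  36.    ]
knob 296.0833333333333 164.97222222222223 36 [539.6109  70.4274  94.    ]
(array([ 192.9008, -594.465 ,  231.243 ]), np.float64(17.977448999003677))
turn [-0.0001 -0.     -0.9338] shift [ 0.9213 -0.6182 -0.3437]
turn [-0.      0.     -0.8889] shift [ 1.0776 -0.3335 -0.1   ]
turn [ 0.      0.     -0.4444] shift [0.7299 0.1795 0.    ]
```

Run:
```python
from h import *
plan([360,-240,300],95,frm=([330,-420,300],60))
plan([440,-60,270],140,frm=([360,-240,300],95))
```

```text
turn [ 0.      0.     -0.7778] shift [ 0.8544 -0.3201 -0.    ]
turn [-0.  0. -1.] shift [0.8617 0.4769 0.15  ]
```

Request:
step_arm(
  moves=[
    [[0, 0, -0.934], [0.921, -0.618, -0.344], 1],
    [[0, 0, -0.934], [0.921, -0.618, -0.344], 1],
    [[0, 0, -0.934], [0.921, -0.618, -0.344], 1],
    [[0, 0, -0.934], [0.921, -0.618, -0.344], 1],
    [[0, 0, -0.934], [0.921, -0.618, -0.344], 1],
    [[0, 0, -0.934], [0.921, -0.618, -0.344], 1],
    [[0, 0, -0.934], [0.921, -0.618, -0.344], 1],
  ],
)

```text
clock: 1.25
eef_pos: [330.3, -419.9, 300.4]
tcp_rot: [3.141, 0.001, 1.048]
contact_force: [-0.3, -0.1, -0.5]
opening: 1.001
grasp_force: 0.0
```

Request:
step_arm(
  moves=[
    [[0, 0, -0.778], [0.854, -0.32, 0], 1],
    [[0, 0, -0.778], [0.854, -0.32, 0], 1],
    [[0, 0, -0.778], [0.854, -0.32, 0], 1],
    [[0, 0, -0.778], [0.854, -0.32, 0], 1],
    [[0, 0, -0.778], [0.854, -0.32, 0], 1],
    [[0, 0, -0.778], [0.854, -0.32, 0], 1],
  ],
)

```text
clock: 1.85
eef_pos: [359.7, -240.7, 299.9]
tcp_rot: [-3.141, 0.001, 1.657]
contact_force: [-0.4, -0.1, -0.6]
opening: 1.0
grasp_force: 0.0
```

Request:
step_arm(
  moves=[
    [[0, 0, -1], [0.862, 0.477, 0.15], 1],
    [[0, 0, -1], [0.862, 0.477, 0.15], 1],
    [[0, 0, -1], [0.862, 0.477, 0.15], 1],
    [[0, 0, -1], [0.862, 0.477, 0.15], 1],
    [[0, 0, -1], [0.862, 0.477, 0.15], 1],
    [[0, 0, -1], [0.862, 0.477, 0.15], 1],
    [[0, 0, -1], [0.862, 0.477, 0.15], 1],
  ],
)

```text
clock: 2.55
eef_pos: [440.4, -61.2, 269.6]
tcp_rot: [-3.141, -0.0, 2.441]
contact_force: [0.2, -0.9, 0.4]
opening: 0.995
grasp_force: 0.0
```

Run:
```python
from h import *
np.set_printoptions(precision=2,suppress=True)
s=telemetry.sense(); print(s["eef_pos"],s["tcp_rot"])
cal=imaging.calibration("wrist"); im=save("wrist","w1")
for n,z in [("nest_empty",42),("knob",83),("nest_b",42),("nest_c",42),("mark_point",42)]:
    for d in imaging.mark_of("wrist",n)[:2]: print(n,d["conf"],np.array(d["xy"]),px2w("wrist",d["xy"],z,cal))
plan([463,-31,270],161,s)
```

```text
[440.38 -61.21 269.63] [-3.14 -0.    2.44]
nest_empty 0.59 [355.4 184.3] [484.09 -37.42  42.  ]
nest_empty 0.45 [504.6  24.1] [443.08 265.53  42.  ]
knob 0.93 [457.4 173.1] [540.05  67.2   83.  ]
mark_point 0.49 [ 98.7 241.2] [ 297.18 -397.23   42.  ]
turn [-0.   -0.   -0.47] shift [ 0.01  0.19 -0.  ]
```

View pics/w1.png

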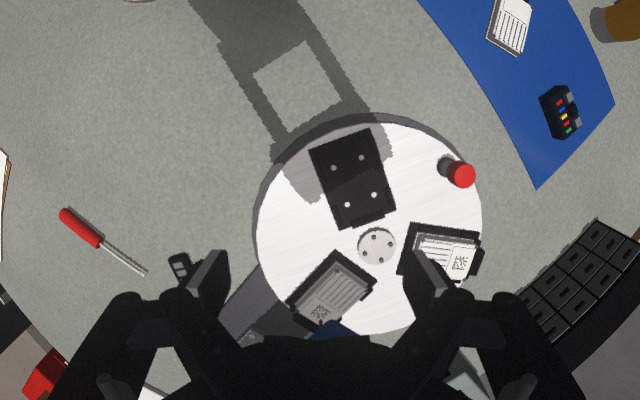

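The wrist view shows the empty nest with four holes at about (333,168), (362,158), (347,205) and (374,195). The hub is at (376,246) and the knob top at (461,175). I'll project those points and fit the disc rim.

```bash
cat >> h.py <<'E'
def unwarp(im,cal,z,x0,x1,y0,y1,ppm=2):
    """rectify onto the plane z; pixel (i,j): x=x1-j/ppm, y=y1-i/ppm (up=+x,left=+y)"""
    X,Y=np.meshgrid(np.arange(y1,y0,-1/ppm),np.arange(x1,x0,-1/ppm))
    T=np.array(cal["cam_to_world"]); P=np.stack([Y,X,np.full_like(X,z)],-1)-T[:3,3]; d=P@T[:3,:3]
    n=np.hypot(d[...,0],d[...,1]); t=np.arctan2(n,-d[...,2])
    return cv2.remap(im,(cal["cx"]+cal["fx"]*t*d[...,0]/n).astype(np.float32),(cal["cy"]-cal["fy"]*t*d[...,1]/n).astype(np.float32),cv2.INTER_CUBIC)
E
python3 - <<'E'
from h import *
import pickle
np.set_printoptions(precision=2,suppress=True)
cal=imaging.calibration("wrist"); pickle.dump(cal,open("cal1.pkl","wb")); im=cv2.imread("pics/w1.png")
H=[(333,168),(362,158),(347,205),(374,195)]
W=np.array([px2w("wrist",h,42,cal) for h in H]); print(W[:,:2],W.mean(0))
print("hub",px2w("wrist",(376,246),40,cal),"knobtop",px2w("wrist",(461,175),96,cal))
u=unwarp(im,cal,52,400,700,-190,110,2)
cv2.imwrite("pics/u1.png",u)
# dark nest outline
g=cv2.cvtColor(unwarp(im,cal,52,400,560,-100,40,4),cv2.COLOR_BGR2GRAY)
m=cv2.morphologyEx((g<75).astype(np.uint8),cv2.MORPH_CLOSE,np.ones((25,25)))
m=cv2.morphologyEx(m,cv2.MORPH_OPEN,np.ones((15,15)))
for c in cv2.findContours(m,0,2)[0]:
    if cv2.contourArea(c)>20000:
        (cx,cy),wh,a=cv2.minAreaRect(c); print("nest rect",560-cy/4,40-cx/4,np.array(wh)/4,a)
# disc rim: radial search from the bright disc, plane 36
u=cv2.cvtColor(unwarp(im,cal,36,380,740,-250,110,2),cv2.COLOR_BGR2GRAY)
m=(u>190).astype(np.uint8); cs=cv2.findContours(m,0,1)[0]; P=max(cs,key=cv2.contourArea)[:,0].astype(float)
P=np.c_[740-P[:,1]/2,110-P[:,0]/2]
c=np.array([566,-67.])
from scipy.optimize import least_squares
k=np.abs(np.hypot(*(P-c).T)-162)<8
f=least_squares(lambda q:np.hypot(*(P[k]-q[:2]).T)-q[2],[566,-67,162],loss="soft_l1"); print("disc",f.x,k.sum())
E
```

```text
[[450.18 -45.27]
 [463.25 -10.11]
 [498.19 -61.72]
 [510.03 -27.28]] [480.41 -36.1   42.  ]
hub [569.77 -67.75  40.  ] knobtop [538.51  67.03  96.  ]
nest rect 477.04127502441406 -34.90850830078125 [ 78.38 114.4 ] 19.09349250793457
disc [568.76 -67.24 160.65] 1045
```

View pics/u1.png

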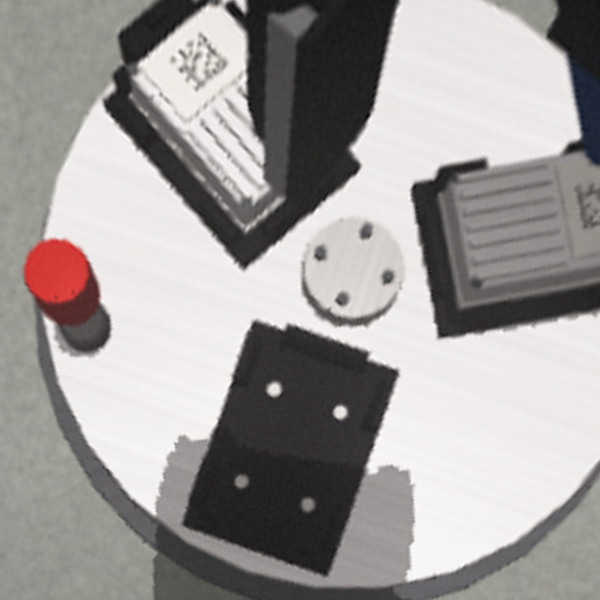

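The rectified view shows the nest, hub and knob clearly. The axis is at about (569,-67), and the nest centre at about (480,-36), pointing 160.6°. To cancel calibration bias, I'll take the same tool-relative view (TCP 200 mm above the floor) of both the nest and the module.

Run:
```python
from h import *
plan([480,-36,242],160.6)
```

```text
turn [-1.000e-04  0.000e+00 -4.605e-01] shift [-0.0737  0.2239  0.1404]
```

Request:
step_arm(
  moves=[
    [[0, 0, -0.46], [-0.074, 0.224, 0.14], 1],
    [[0, 0, -0.46], [-0.074, 0.224, 0.14], 1],
    [[0, 0, -0.46], [-0.074, 0.224, 0.14], 1],
    [[0, 0, -0.46], [-0.074, 0.224, 0.14], 1],
    [[0, 0, -0.46], [-0.074, 0.224, 0.14], 1],
  ],
)

```text
clock: 3.35
eef_pos: [480.0, -35.5, 242.2]
tcp_rot: [3.142, 0.0, 2.802]
contact_force: [0.3, 0.1, -0.5]
opening: 0.998
grasp_force: 0.0
```

```bash
cat >> h.py <<'E'
def unwarp_tool(im,cal,s,dz,half=(80,60),ppm=4):
    """rectify on the plane dz past the TCP, in tool axes; up=+x tool, right=+y tool"""
    R=Ro.from_euler("xyz",s["tcp_rot"]).as_matrix(); p=np.array(s["eef_pos"])
    xs=np.arange(half[0],-half[0],-1/ppm); ys=np.arange(-half[1],half[1],1/ppm)
    Y,X=np.meshgrid(ys,xs); P=np.stack([X,Y,np.full_like(X,dz)],-1)@R.T+p
    T=np.array(cal["cam_to_world"]); d=(P-T[:3,3])@T[:3,:3]
    n=np.hypot(d[...,0],d[...,1])+1e-9; t=np.arctan2(n,-d[...,2])
    return cv2.remap(im,(cal["cx"]+cal["fx"]*t*d[...,0]/n).astype(np.float32),(cal["cy"]-cal["fy"]*t*d[...,1]/n).astype(np.float32),cv2.INTER_CUBIC)
E
python3 - <<'E'
from h import *
import pickle
np.set_printoptions(precision=2,suppress=True)
s=telemetry.sense(); cal=imaging.calibration("wrist"); im=save("wrist","w2"); pickle.dump((s,cal),open("w2.pkl","wb"))
print(s["eef_pos"],np.degrees(s["tcp_rot"]))
b=im[:,:,::-1]
u=unwarp_tool(b,cal,s,s["eef_pos"][2]-42); cv2.imwrite("pics/u2.png",u)
for d in imaging.mark_of("wrist","knob")[:1]: print("knob",d["conf"],px2w("wrist",d["xy"],83,cal))
# holes
g=cv2.GaussianBlur(cv2.cvtColor(u,cv2.COLOR_BGR2GRAY),(5,5),0); 
c=cv2.HoughCircles(g,cv2.HOUGH_GRADIENT,1,60,param1=60,param2=10,minRadius=5,maxRadius=14)
if c is not None: print([(80-y/4,x/4-60,rr/4) for x,y,rr in c[0]])
E
```

```text
[479.96 -35.5  242.18] [180.     0.01 160.55]
knob 0.79 [543.71  66.28  83.  ]
[(np.float32(25.375), np.float32(-18.875), np.float32(3.35)), (np.float32(-25.125), np.float32(16.875), np.float32(3.35)), (np.float32(25.125), np.float32(16.875), np.float32(3.35)), (np.float32(-25.125), np.float32(-18.625), np.float32(3.35)), (np.float32(-20.875), np.float32(42.375), np.float32(3.35)), (np.float32(70.125), np.float32(37.375), np.float32(3.05)), (np.float32(62.875), np.float32(-46.125), np.float32(2.775)), (np.float32(-2.375), np.float32(-44.625), np.float32(1.65)), (np.float32(66.875), np.float32(-10.875), np.float32(1.5)), (np.float32(74.875), np.float32(6.875), np.float32(3.35)), (np.float32(-79.625), np.float32(-0.375), np.float32(3.0)), (np.float32(-57.125), np.float32(-24.875), np.float32(1.725)), (np.float32(45.375), np.float32(-48.875), np.float32(1.85)), (np.float32(58.875), np.float32(-28.625), np.float32(1.85)), (np.float32(60.625), np.float32(24.375), np.float32(2.75))]
```

View pics/u2.png

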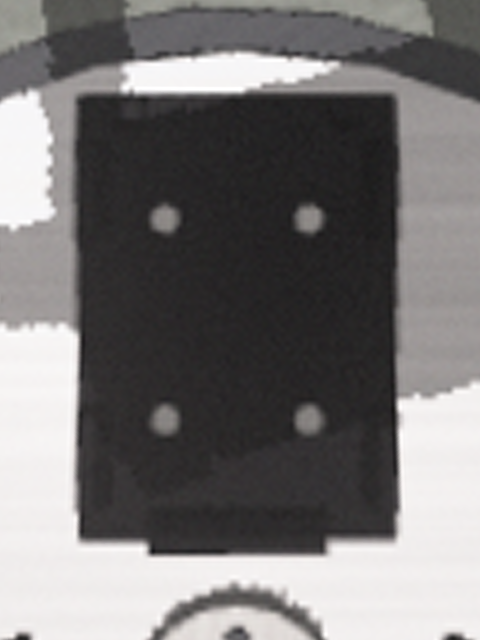

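The nest is centred in the tool frame at (0.1, -0.9) mm with a yaw error of about 0. Next is the matching view over the module.

Run:
```python
from h import *
plan([463,135,222],140)
plan([448,305,202],121,frm=([463,135,222],140))
```

```text
turn [3.000e-04 7.000e-04 4.575e-01] shift [0.3635 0.7757 0.1017]
turn [ 0.     -0.      0.4222] shift [0.6038 0.6029 0.1   ]
```

Request:
step_arm(
  moves=[
    [[0, 0, 0.457], [0.364, 0.776, 0.102], 1],
    [[0, 0, 0.457], [0.364, 0.776, 0.102], 1],
    [[0, 0, 0.457], [0.364, 0.776, 0.102], 1],
    [[0, 0, 0.457], [0.364, 0.776, 0.102], 1],
    [[0, 0, 0.457], [0.364, 0.776, 0.102], 1],
  ],
)

```text
clock: 3.95
eef_pos: [461.9, 138.5, 221.6]
tcp_rot: [3.141, -0.001, 2.448]
contact_force: [0.1, -0.2, 0.2]
opening: 1.002
grasp_force: 0.0
```

Request:
step_arm(
  moves=[
    [[0, 0, 0.422], [0.604, 0.603, 0.1], 1],
    [[0, 0, 0.422], [0.604, 0.603, 0.1], 1],
    [[0, 0, 0.422], [0.604, 0.603, 0.1], 1],
    [[0, 0, 0.422], [0.604, 0.603, 0.1], 1],
    [[0, 0, 0.422], [0.604, 0.603, 0.1], 1],
    [[0, 0, 0.422], [0.604, 0.603, 0.1], 1],
  ],
)

```text
clock: 4.55
eef_pos: [447.0, 305.1, 201.7]
tcp_rot: [-3.141, 0.0, 2.115]
contact_force: [-0.7, -0.5, 0.2]
opening: 1.003
grasp_force: 0.0
```

Run:
```python
from h import *
import pickle
np.set_printoptions(precision=2,suppress=True)
s=telemetry.sense(); cal=imaging.calibration("wrist"); im=save("wrist","w3"); pickle.dump((s,cal),open("w3.pkl","wb"))
print(s["eef_pos"],np.degrees(s["tcp_rot"]))
b=im[:,:,::-1]
u=unwarp_tool(b,cal,s,s["eef_pos"][2]-26); cv2.imwrite("pics/u3.png",u)
h=cv2.cvtColor(u,cv2.COLOR_BGR2HSV)
m=((h[:,:,1]<60)&(h[:,:,2]>90)).astype(np.uint8); m=cv2.morphologyEx(m,cv2.MORPH_CLOSE,np.ones((15,15)))
for c in cv2.findContours(m,0,2)[0]:
    if cv2.contourArea(c)>10000:
        (cx,cy),wh,a=cv2.minAreaRect(c); print("rect tool x,y",80-cy/4,cx/4-60,np.array(wh)/4,a)
```

```text
[447.03 305.09 201.66] [-179.98    0.03  121.2 ]
rect tool x,y -3.375 -1.375 [91.25 56.75] 90.0
```

View pics/u3.png

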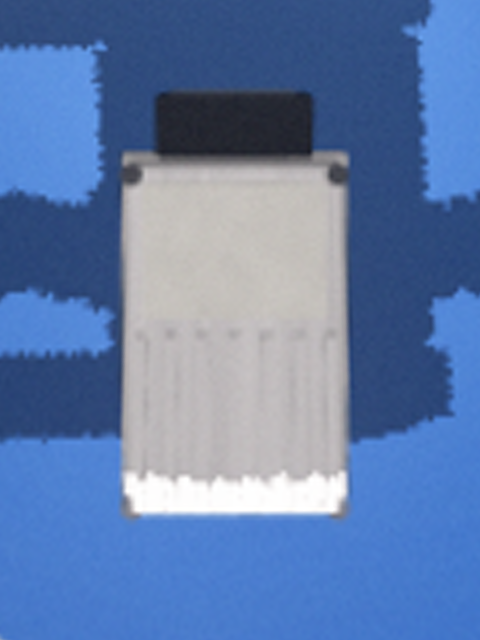

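The module is square to the tool, with its centre at tool (-3.6, -1.3) mm and the connector at +x, as wanted. Descending to grip.

Request:
step_arm(
  moves=[
    [[0, 0, 0], [-0.018, -0.006, 0.2], 1],
    [[0, 0, 0], [-0.018, -0.006, 0.4], 1],
    [[0, 0, 0], [-0.018, -0.006, 0.6], 1],
    [[0, 0, 0], [-0.018, -0.006, 0.75], 1],
    [[0, 0, 0], [-0.018, -0.006, 0.85], 1],
    [[0, 0, 0], [-0.018, -0.006, 0.93], 1],
    [[0, 0, 0], [-0.018, -0.006, 0.993], 1],
    [[0, 0, 0], [-0.018, -0.006, 0.993], 1],
  ],
)

```text
clock: 5.4
eef_pos: [447.5, 300.0, 2.1]
tcp_rot: [-3.139, 0.0, 2.113]
contact_force: [0.3, 0.1, -0.9]
opening: 1.005
grasp_force: 0.0
```

Request:
step_arm(
  moves=[
    [[0, 0, 0], [0, 0, 0], 0.3],
    [[0, 0, 0], [0, 0, 0], 0.3],
    [[0, 0, 0], [0, 0, 0], 0],
    [[0, 0, 0], [0, 0, 0], 0],
    [[0, 0, 0], [0, 0, 0], 0],
    [[0, 0, 0], [0, 0, 0], 0],
    [[0, 0, 0], [0, 0, 0], 0],
  ],
  squeeze=40,
)

```text
clock: 6.1
eef_pos: [448.7, 301.8, 4.3]
tcp_rot: [3.14, 0.0, 2.115]
contact_force: [-0.3, -3.3, 6.7]
opening: 0.692
grasp_force: 44.2
```

Request:
step_arm(
  moves=[
    [[0, 0, 0], [0, 0, -0.1], 0],
    [[0, 0, 0], [0, 0, -0.25], 0],
    [[0, 0, 0], [0, 0, -0.45], 0],
    [[0, 0, 0], [0, 0, -0.7], 0],
    [[0, 0, 0], [0, 0, -0.7], 0],
    [[0, 0, 0], [0, 0, -0.7], 0],
  ],
)

```text
clock: 6.7
eef_pos: [448.4, 302.0, 144.4]
tcp_rot: [3.139, -0.0, 2.115]
contact_force: [-0.6, -0.5, -3.4]
opening: 0.695
grasp_force: 45.1
```

Run:
```python
from h import *
import pickle
np.set_printoptions(precision=2,suppress=True)
for i in range(1):
    s=telemetry.sense(); cal=imaging.calibration("wrist"); im=save("wrist","w4")
pickle.dump((s,cal),open("w4.pkl","wb"))
print(s["eef_pos"],np.degrees(s["tcp_rot"]),s["opening"],s["contact_force"])
u=unwarp_tool(im[:,:,::-1],cal,s,-24); cv2.imwrite("pics/u4.png",u)
plan([463,140,150],141,s)
plan([480,-36,130],160.6,frm=([463,140,150],141))
```

```text
[448.36 301.99 144.39] [179.83  -0.01 121.17] 0.6948770713493175 [-0.58 -0.51 -3.38]
turn [ 0.    0.   -0.44] shift [-0.73 -0.36 -0.03]
turn [-0.    0.   -0.44] shift [-0.62 -0.63  0.1 ]
```

View pics/u4.png

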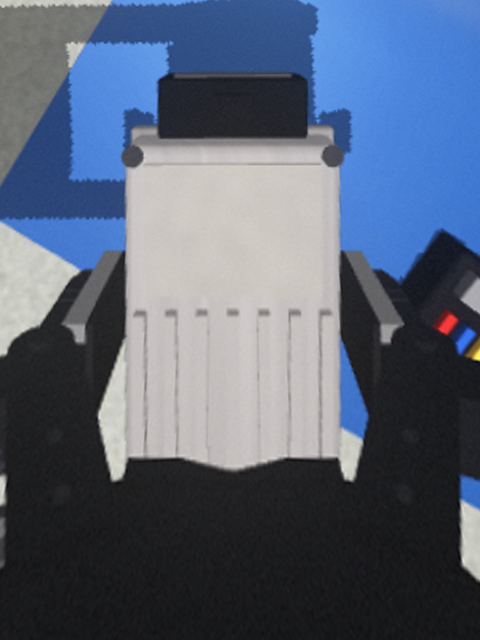

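The module sits square in the fingers, with apparent centre y at about -1.75 and x at about 0.3. The screws are at (132,155) and (333,155). Moving to hover above the nest.

Request:
step_arm(
  moves=[
    [[0, 0, -0.44], [-0.73, -0.36, -0.03], 0],
    [[0, 0, -0.44], [-0.73, -0.36, -0.03], 0],
    [[0, 0, -0.44], [-0.73, -0.36, -0.03], 0],
    [[0, 0, -0.44], [-0.73, -0.36, -0.03], 0],
    [[0, 0, -0.44], [-0.73, -0.36, -0.03], 0],
    [[0, 0, -0.44], [-0.73, -0.36, -0.03], 0],
  ],
)

```text
clock: 7.35
eef_pos: [461.0, 139.0, 147.7]
tcp_rot: [-3.14, -0.002, 2.459]
contact_force: [-0.2, -0.2, -2.7]
opening: 0.695
grasp_force: 45.0
```

Request:
step_arm(
  moves=[
    [[0, 0, -0.44], [-0.62, -0.63, 0.05], 0],
    [[0, 0, -0.44], [-0.62, -0.63, 0.05], 0],
    [[0, 0, -0.44], [-0.62, -0.63, 0.05], 0],
    [[0, 0, -0.44], [-0.62, -0.63, 0.05], 0],
    [[0, 0, -0.44], [-0.62, -0.63, 0.1], 0],
    [[0, 0, -0.44], [-0.62, -0.63, 0.25], 0],
    [[0, 0, -0.44], [-0.62, -0.63, 0.34], 0],
    [[0, 0, -0.44], [-0.62, -0.63, 0.34], 0],
  ],
)

```text
clock: 8.15
eef_pos: [476.6, -35.1, 78.3]
tcp_rot: [-3.14, -0.006, 2.807]
contact_force: [-0.2, 0.6, -1.9]
opening: 0.694
grasp_force: 45.0
```

Run:
```python
from h import *
import pickle
np.set_printoptions(precision=3,suppress=True)
s=telemetry.sense(); cal=imaging.calibration("wrist"); im=save("wrist","w5"); pickle.dump((s,cal),open("w5.pkl","wb"))
print(s["eef_pos"],np.degrees(s["tcp_rot"]),s["opening"],s["contact_force"])
z=s["eef_pos"][2]
u=unwarp_tool(im[:,:,::-1],cal,s,z-52); v=unwarp_tool(im[:,:,::-1],cal,s,-21)
cv2.imwrite("pics/u5.png",np.hstack([u,v])[:600][:,:])
plan([480,-35.2,82],160.6,s)
```

```text
[476.633 -35.086  78.272] [-179.933   -0.325  160.817] 0.6936553670910474 [-0.213  0.587 -1.877]
turn [-0.002 -0.007  0.005] shift [-0.016  0.005 -0.019]
```

Run:
```python
import cv2
cv2.imwrite("pics/u5s.png",cv2.resize(cv2.imread("pics/u5.png"),(800,500)))
```

```text
(no output)
```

View pics/u5s.png

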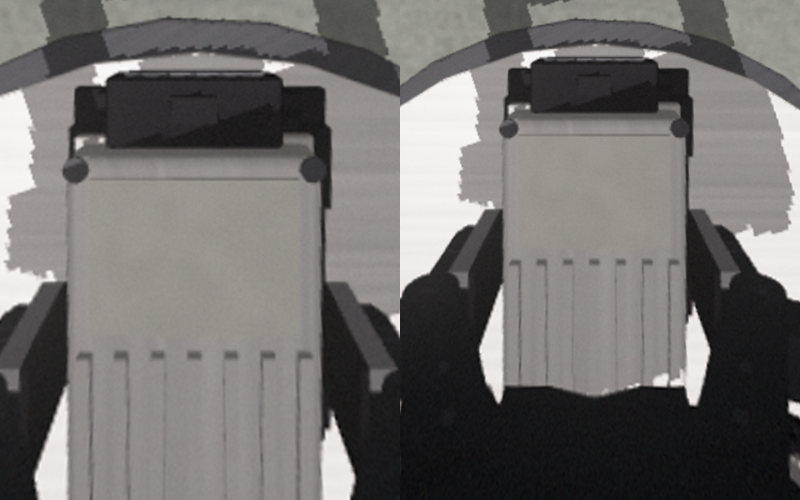

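The hover view shows the module about over the nest, with the nest slightly to tool +y. The nest front corners are at (75,90) and (326,90) in the left panel. I'll measure the edges numerically.

Run:
```python
from h import *
import pickle
np.set_printoptions(precision=2,suppress=True)
s,cal=pickle.load(open("w5.pkl","rb")); im=cv2.imread("pics/w5.png"); z=s["eef_pos"][2]
def prof(plane,x0,x1,lo=30,hi=30):
    u=unwarp_tool(im,cal,s,plane).astype(float).mean(2)
    p=u[int((80-x1)*4):int((80-x0)*4)].mean(0); d=np.diff(cv2.GaussianBlur(p[None],(9,1),1.5)[0])
    k=[i for i in range(1,len(d)-1) if abs(d[i])>3 and abs(d[i])>=abs(d[i-1]) and abs(d[i])>abs(d[i+1])]
    return [(round((i+.5)/4-60,2),round(d[i])) for i in k]
print("nest top z52 x 50..54",prof(z-52,49,53))
print("nest x42..46",prof(z-52,40,42))
print("mod x30..34",prof(-21,28,32)); print("mod 20..24",prof(-21,20,24)); print("conn 54..60",prof(-19,54,57))
s2,cal2=pickle.load(open("w2.pkl","rb")); im=cv2.imread("pics/w2.png"); s,cal=s2,cal2
print("w2 nest",prof(s["eef_pos"][2]-52,45,50),prof(s["eef_pos"][2]-52,-10,10))
u=unwarp_tool(im,cal,s,s["eef_pos"][2]-52).astype(float).mean(2)
p=u[:,180:200].mean(1);d=np.diff(cv2.GaussianBlur(p[:,None],(1,9),1.5)[:,0]); print("w2 x edges",[(80-(i+.5)/4,round(d[i])) for i in range(1,len(d)-1) if abs(d[i])>4 and abs(d[i])>=abs(d[i-1]) and abs(d[i])>abs(d[i+1])])
s,cal=pickle.load(open("w5.pkl","rb")); im=cv2.imread("pics/w5.png")
u=unwarp_tool(im,cal,s,z-52).astype(float).mean(2)
for a,b in [(98,108),(368,378)]:
    p=u[:,a:b].mean(1);d=np.diff(cv2.GaussianBlur(p[:,None],(1,9),1.5)[:,0]); print("w5 x edges",[(80-(i+.5)/4,round(d[i])) for i in range(1,len(d)-1) if abs(d[i])>4 and abs(d[i])>=abs(d[i-1]) and abs(d[i])>abs(d[i+1])])
```

```text
nest top z52 x 50..54 [(-58.62, 3), (-57.12, 4), (-55.38, 3), (-52.88, -15), (-37.88, -26), (24.12, -3), (37.62, 22)]
nest x42..46 [(-51.38, -14), (-49.38, -4), (-39.38, -18), (39.12, 20)]
mod x30..34 [(-41.88, -16), (-29.62, -5), (-28.12, 4), (25.38, -19), (26.62, 22), (56.38, 15)]
mod 20..24 [(-42.12, -15), (-29.38, -6), (-28.38, 4), (25.38, -16), (26.62, 21), (57.62, 15)]
conn 54..60 [(-58.12, -4), (-49.62, 7), (-47.88, 7), (-46.38, 5), (-38.88, -17), (-28.12, -26), (17.12, -4), (26.88, 24), (47.62, -3), (56.88, 4), (58.88, 5)]
w2 nest [(-46.12, -12), (-40.12, -13), (38.12, 14)] [(-59.38, -3), (-39.12, -21), (37.62, 15)]
w2 x edges [(78.375, -9), (76.625, 6), (67.625, -4), (66.125, 30), (57.375, -28), (-54.875, 33), (-65.875, -16), (-70.125, 11)]
w5 x edges [(70.375, -8), (60.375, 17), (54.375, -25), (39.125, 17), (37.875, -5), (36.375, -7), (33.375, 5), (31.125, -6), (26.125, 8), (-25.625, -9), (-27.625, 7), (-78.125, -16)]
w5 x edges [(70.125, -14), (65.375, -8), (60.375, 17), (54.375, -24), (39.375, 10), (33.125, -6), (25.375, 18), (-25.625, -5), (-27.625, 6), (-74.875, 15), (-78.125, -31)]
```

Request:
step_arm(
  moves=[
    [[0, -0.005, 0], [-0.013, 0.007, 0], 0],
    [[0, -0.005, 0], [-0.013, 0.007, 0.05], 0],
    [[0, -0.005, 0], [-0.013, 0.007, 0.08], 0],
    [[0, -0.005, 0], [-0.013, 0.007, 0.1], 0],
    [[0, -0.005, 0], [-0.013, 0.007, 0.1], 0],
    [[0, -0.005, 0], [-0.013, 0.007, 0.1], 0],
  ],
)

```text
clock: 8.8
eef_pos: [481.7, -36.2, 61.1]
tcp_rot: [-3.142, 0.004, 2.806]
contact_force: [0.9, -1.0, -1.8]
opening: 0.691
grasp_force: 45.1
```

Run:
```python
from h import *
import pickle
np.set_printoptions(precision=3,suppress=True)
s=telemetry.sense(); cal=imaging.calibration("wrist"); im=save("wrist","w6")[:,:,::-1]; pickle.dump((s,cal),open("w6.pkl","wb"))
print(s["eef_pos"],np.degrees(s["tcp_rot"]),s["opening"],s["contact_force"]); z=s["eef_pos"][2]
def prof(plane,x0,x1):
    u=unwarp_tool(im,cal,s,plane).astype(float).mean(2)
    p=u[int((80-x1)*4):int((80-x0)*4)].mean(0); d=np.diff(cv2.GaussianBlur(p[None],(9,1),1.5)[0])
    return [(round((i+.5)/4-60,2),round(d[i])) for i in range(1,len(d)-1) if abs(d[i])>3 and abs(d[i])>=abs(d[i-1]) and abs(d[i])>abs(d[i+1])]
for a in (48,44,40): print("nest",a,prof(z-52,a,a+3))
for a in (20,28): print("mod",prof(-21,a,a+4))
a=unwarp_tool(im,cal,s,-21); b=unwarp_tool(im,cal,s,z-52)
cv2.imwrite("pics/u6.png",cv2.resize(np.hstack([b[40:240],a[40:240]]),(800,0) if 0 else (800,333)))
```

```text
[481.651 -36.152  61.052] [-179.998    0.214  160.756] 0.6913996882475821 [ 0.865 -1.001 -1.795]
nest 48 [(-52.88, -16), (-38.38, -22), (36.38, 22)]
nest 44 [(-51.38, -18), (-40.12, -23), (38.38, 24)]
nest 40 [(-50.12, -15), (-40.38, -22), (-33.88, 13), (-25.62, -13), (22.12, 17), (30.38, -17), (38.62, 23)]
mod [(-46.88, -12), (-31.12, -23), (-29.12, 20), (25.62, -20), (28.88, 25)]
mod [(-46.88, -13), (-31.12, -24), (-29.12, 19), (25.62, -21), (28.88, 26)]
```

View pics/u6.png

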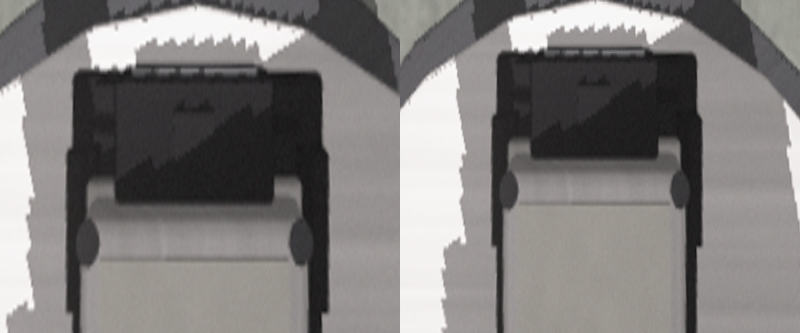

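The lowered hover view shows the module inside the nest outline. The nest front edge is at x≈59.5 and y≈-0.95, and the module is at y≈-1.75. I'll check the fore-aft offset numerically.

Run:
```python
from h import *
import pickle
def xe(n,plane,y0,y1,t=4):
    s,cal=pickle.load(open(n+".pkl","rb")); im=cv2.imread(f"pics/{n}.png"); 
    if plane>100: plane=s["eef_pos"][2]-(plane-1000)
    u=unwarp_tool(im,cal,s,plane).astype(float).mean(2); p=u[:320,int((y0+60)*4):int((y1+60)*4)].mean(1)
    d=np.diff(cv2.GaussianBlur(p[:,None],(1,9),1.5)[:,0])
    return [(round(80-(i+.5)/4,2),round(d[i])) for i in range(1,len(d)-1) if abs(d[i])>t and abs(d[i])>=abs(d[i-1]) and abs(d[i])>abs(d[i+1]) and 80-i/4>25]
for n,pl in (("w3",1026),("w4",-21),("w5",-21),("w6",-21),("w6",1052)):
    print(n,pl,"mid",xe(n,pl,-8,4)); print("  L",xe(n,pl,-25,-22)," R",xe(n,pl,18.5,21.5))
s=telemetry.sense(); print(s["eef_pos"],np.degrees(s["tcp_rot"]),s["qvel"])
```

```text
w3 1026 mid [(56.88, -5), (41.12, 9), (38.88, 9)]
  L [(42.12, 8), (38.38, 6)]  R [(42.38, 8), (38.38, 8)]
w4 -21 mid [(60.38, -10), (44.88, 19), (42.88, 9), (38.88, -5), (37.88, 6)]
  L [(79.12, -14), (69.12, 15), (51.38, -13), (47.38, 12), (45.88, -7), (42.88, 9), (38.62, -4), (37.62, 5)]  R [(78.62, -7), (71.62, 5), (51.12, -6), (47.62, 12), (45.88, -9), (42.88, 9), (37.88, 7)]
w5 -21 mid [(74.38, -15), (68.12, -8), (66.62, 17), (63.38, -17), (61.88, -15), (46.12, 13), (44.12, 7), (40.12, -6), (39.12, 7)]
  L [(71.62, -6), (64.38, 27), (61.62, 7), (59.88, -34), (49.12, 16), (47.12, -8), (44.12, 7)]  R [(72.12, -13), (66.62, -7), (64.62, 25), (63.62, -4), (59.62, -27), (49.38, 14), (47.12, -7), (44.12, 7), (40.12, -4), (39.12, 6)]
w6 -21 mid [(77.88, -16), (71.12, -6), (69.88, 35), (65.88, -17), (63.38, -16), (61.88, -14), (46.12, 13), (44.12, 7), (40.12, -6), (39.12, 7)]
  L [(77.12, 6), (75.62, -9), (67.88, 39), (62.38, -45), (49.12, 12), (47.12, -6), (44.12, 7)]  R [(75.88, -14), (67.88, 33), (65.12, -20), (62.12, -26), (49.38, 14), (47.12, -7), (44.12, 7), (40.12, -4), (39.12, 6)]
w6 1052 mid [(79.12, -17), (70.62, -6), (69.12, 33), (63.88, -15), (60.62, -16), (58.88, -13), (39.38, 12), (36.88, 6), (31.88, -6), (30.62, 7)]
  L [(79.38, 10), (77.12, -13), (68.38, -7), (66.88, 36), (59.62, -41), (57.62, 4), (39.38, 11), (36.88, 6), (30.62, 5)]  R [(77.88, -15), (76.62, 4), (68.62, -6), (66.88, 30), (61.12, -19), (59.62, -21), (39.38, 11), (36.88, 6), (31.62, -6), (30.62, 7)]
[481.80171053 -36.17356181  61.20756909] [179.99603863   0.23425581 160.75323005] [-1.47617499e-03 -2.89968424e-03 -2.01594362e-03 -5.31164572e-05
  6.89020931e-04  4.73860585e-04]
```

Request:
step_arm(
  moves=[
    [[0, 0.005, 0], [0.007, 0.004, 0], 0],
    [[0, 0.005, 0], [0.007, 0.004, 0.01], 0],
    [[0, 0.005, 0], [0.007, 0.004, 0.02], 0],
    [[0, 0.005, 0], [0.007, 0.004, 0.03], 0],
    [[0, 0.005, 0], [0.007, 0.004, 0.04], 0],
    [[0, 0.005, 0], [0.007, 0.004, 0.045], 0],
    [[0, 0.005, 0], [0.007, 0.004, 0.045], 0],
  ],
)

```text
clock: 9.55
eef_pos: [480.6, -34.9, 51.9]
tcp_rot: [-3.142, -0.0, 2.806]
contact_force: [-0.4, -0.2, -2.5]
opening: 0.691
grasp_force: 45.1
```

Request:
step_arm(
  moves=[
    [[0, 0, 0], [0, 0, 0.005], 0],
    [[0, 0, 0], [0, 0, 0.01], 0],
    [[0, 0, 0], [0, 0, 0.015], 0],
    [[0, 0, 0], [0, 0, 0.015], 0],
  ],
)

```text
clock: 9.95
eef_pos: [480.5, -34.8, 49.4]
tcp_rot: [3.142, -0.0, 2.806]
contact_force: [-3.0, 1.8, 6.5]
opening: 0.69
grasp_force: 46.3
```

Request:
step_arm(
  moves=[
    [[0, 0, 0], [0.003, 0, 0], 0],
    [[0, 0, 0], [0.006, 0.001, 0], 0],
    [[0, 0, 0], [0.006, 0.001, 0], 0],
    [[0, 0, 0], [0.006, 0.001, 0], 0],
  ],
)

```text
clock: 10.35
eef_pos: [479.5, -34.3, 48.9]
tcp_rot: [-3.142, -0.0, 2.806]
contact_force: [1.1, -0.7, -2.8]
opening: 0.691
grasp_force: 45.1
```

Contact has cleared, so I'll carry on down gently.

Request:
step_arm(
  moves=[
    [[0, 0, 0], [0, 0, 0.005], 0],
    [[0, 0, 0], [0, 0, 0.01], 0],
    [[0, 0, 0], [0, 0, 0.015], 0],
    [[0, 0, 0], [0, 0, 0.015], 0],
  ],
)

```text
clock: 10.75
eef_pos: [479.5, -34.3, 45.9]
tcp_rot: [-3.141, -0.0, 2.806]
contact_force: [0.3, 0.4, -2.1]
opening: 0.696
grasp_force: 45.1
```

Run:
```python
from h import *
s=telemetry.sense(); print(s["eef_pos"],np.degrees(s["tcp_rot"]),s["contact_force"],s["wrist_torque"])
```

```text
[479.49590936 -34.32926291  45.86629316] [-1.79994063e+02 -1.82670089e-02  1.60763239e+02] [ 0.34752982  0.4224689  -2.10982316] [0.0091246  0.03530764 0.01341966]
```

Below the lead-in and free of contact.

Request:
step_arm(
  moves=[
    [[0, 0, 0], [0, 0, 0.003], 0],
    [[0, 0, 0], [0, 0, 0.006], 0],
    [[0, 0, 0], [0, 0, 0.009], 0],
    [[0, 0, 0], [0, 0, 0.009], 0],
  ],
)

```text
clock: 11.15
eef_pos: [479.7, -34.3, 44.4]
tcp_rot: [3.142, 0.0, 2.806]
contact_force: [-0.3, -0.1, -0.7]
opening: 0.691
grasp_force: 45.4
```

Request:
step_arm(
  moves=[
    [[0, 0, 0], [0, 0, 0.002], 0],
    [[0, 0, 0], [0, 0, 0.004], 0],
    [[0, 0, 0], [0, 0, 0.004], 0],
  ],
)

```text
clock: 11.45
eef_pos: [479.8, -34.3, 44.3]
tcp_rot: [3.141, 0.0, 2.806]
contact_force: [-2.5, 0.1, 11.8]
opening: 0.692
grasp_force: 46.8
```

Firm contact at 44.3 mm, which matches the 2.3 mm grasp offset, so it is seated. Releasing and retreating.

Request:
step_arm(
  moves=[
    [[0, 0, 0], [0, 0, -0.002], 0.55],
    [[0, 0, 0], [0, 0, -0.002], 0.8],
    [[0, 0, 0], [0, 0, -0.002], 1],
    [[0, 0, 0], [0, 0, -0.002], 1],
    [[0, 0, 0], [0, 0, -0.002], 1],
  ],
)

```text
clock: 11.95
eef_pos: [479.6, -34.3, 43.8]
tcp_rot: [-3.142, -0.0, 2.806]
contact_force: [0.3, 0.2, 0.4]
opening: 1.002
grasp_force: 0.0
```

Request:
step_arm(
  moves=[
    [[0, 0, 0], [0, 0, -0.08], 1],
    [[0, 0, 0], [0, 0, -0.25], 1],
    [[0, 0, 0], [0, 0, -0.5], 1],
    [[0, 0, 0], [0, 0, -0.75], 1],
    [[0, 0, 0], [0, 0, -0.98], 1],
    [[0, 0, 0], [0, 0, -0.98], 1],
    [[0, 0, 0], [0, 0, -0.98], 1],
  ],
)

```text
clock: 12.65
eef_pos: [480.1, -34.3, 240.9]
tcp_rot: [3.141, 0.002, 2.806]
contact_force: [-0.4, 0.0, -0.8]
opening: 1.003
grasp_force: 0.0
```

Run:
```python
from h import *
import pickle
np.set_printoptions(precision=2,suppress=True)
s=telemetry.sense(); cal=imaging.calibration("wrist"); im=save("wrist","w7")[:,:,::-1]; pickle.dump((s,cal),open("w7.pkl","wb"))
print(s["eef_pos"],np.degrees(s["tcp_rot"])); z=s["eef_pos"][2]
u=unwarp_tool(im,cal,s,z-66,(110,80),3)
k=unwarp_tool(im,cal,s,z-96,(110,160),3)
w=np.hstack([u]); cv2.imwrite("pics/u7.png",w[:600])
# red knob: top disc, plane 96
h=cv2.cvtColor(k,cv2.COLOR_BGR2HSV); m=((h[:,:,0]<8)|(h[:,:,0]>172))&(h[:,:,1]>150)
m[:,480:]=0; ys,xs=np.nonzero(m); print(len(xs),xs.min()/3-160,xs.max()/3-160,110-ys.min()/3,110-ys.max()/3)
for d in imaging.mark_of("wrist","knob")[:1]: print("knob",d["conf"],d["xy"],px2w("wrist",d["xy"],83,cal))
```

```text
[480.11 -34.33 240.89] [179.96   0.14 160.77]Traceback (most recent call last):
  File "<stdin>", line 11, in <module>
    return umr_minimum(a, axis, None, out, keepdims, initial, where)
ValueError: zero-size array to reduction operation minimum which has no identity
```

View pics/u7.png

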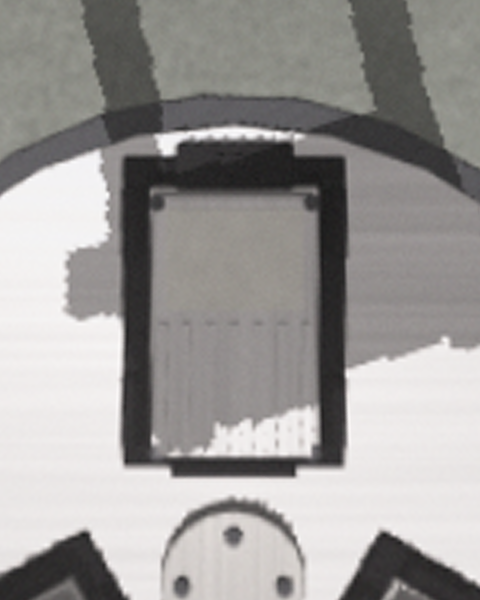

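The module is seated flat and square, with the connector out through the gap (module centre ≈ (236,320), nest outline symmetric round it). The knob is on the +y side of the tool, so I'll measure it there.

Run:
```python
from h import *
import pickle
np.set_printoptions(precision=2,suppress=True)
s,cal=pickle.load(open("w7.pkl","rb")); im=cv2.imread("pics/w7.png"); z=s["eef_pos"][2]
k=unwarp(im,cal,96,450,650,0,150,4)
h=cv2.cvtColor(k,cv2.COLOR_BGR2HSV); m=(((h[:,:,0]<8)|(h[:,:,0]>172))&(h[:,:,1]>130)).astype(np.uint8)
cs=cv2.findContours(m,0,1)[0]; c=max(cs,key=cv2.contourArea)
x,y,w,hh=cv2.boundingRect(c); print("red extents x",650-y/4,650-(y+hh)/4,"y",150-x/4,150-(x+w)/4)
# distinguish top by brightness: circle of r 15mm best overlapping, far side (away from camera) is the side wall
T=np.array(cal["cam_to_world"]); print("cam",T[:3,3])
P=c[:,0].astype(float); P=np.c_[650-P[:,1]/4,150-P[:,0]/4]
# union of circle at z=96 (r15) and bottom z=70 circle shrunk to the plane
from scipy.optimize import minimize
Y,X=np.meshgrid(150-np.arange(m.shape[1])/4,650-np.arange(m.shape[0])/4)
cam=T[:3,3]
def model(q):
    o=np.zeros(m.shape,bool)
    for zz in (96,91,86,81,76,70):
        f=(cam[2]-96)/(cam[2]-zz); cx,cy=cam[:2]+(q-cam[:2])*f; o|=np.hypot(X-cx,Y-cy)<15*f
    return o
q=minimize(lambda q:(model(q)^m.astype(bool)).sum(),P.mean(0),method="Nelder-Mead",options=dict(initial_simplex=[P.mean(0),P.mean(0)+[4,0],P.mean(0)+[0,4]]))
print("knob",q.x,q.fun,m.sum()); 
ax=np.array([569.2,-67.2]); v=q.x-ax; print("from axis",np.hypot(*v),np.degrees(np.arctan2(v[1],v[0])))
a=np.radians(100.7); print("pred",ax+140*np.array([np.cos(a),np.sin(a)]))
```

```text
red extents x 556.0 520.25 y 83.5 53.0
cam [409.68 -11.79 383.68]
knob [541.37  69.22] 4120.0 12198
from axis 139.23179715425456 101.53102531083911
pred [543.21  70.37]
```

Run:
```python
from h import *
plan([515,25,200],128)
plan([543,71,120],100.8,frm=([515,25,200],128))
```

```text
turn [-1.000e-04 -2.000e-04  7.281e-01] shift [-0.0713  0.3388  0.1976]
turn [ 0.     -0.      0.6044] shift [0.095  0.2519 0.4   ]
```

Request:
step_arm(
  moves=[
    [[0, 0, 0.728], [-0.071, 0.339, 0.198], 1],
    [[0, 0, 0.728], [-0.071, 0.339, 0.198], 1],
    [[0, 0, 0.728], [-0.071, 0.339, 0.198], 1],
    [[0, 0, 0.728], [-0.071, 0.339, 0.198], 1],
    [[0, 0, 0.728], [-0.071, 0.339, 0.198], 1],
    [[0, 0, 0.728], [-0.071, 0.339, 0.198], 1],
  ],
)

```text
clock: 13.3
eef_pos: [514.5, 25.0, 198.9]
tcp_rot: [-3.139, -0.001, 2.238]
contact_force: [0.5, -0.1, -0.7]
opening: 1.0
grasp_force: 0.0
```

Request:
step_arm(
  moves=[
    [[0, 0, 0.604], [0.095, 0.252, 0.2], 1],
    [[0, 0, 0.604], [0.095, 0.252, 0.2], 1],
    [[0, 0, 0.604], [0.095, 0.252, 0.4], 1],
    [[0, 0, 0.604], [0.095, 0.252, 0.4], 1],
    [[0, 0, 0.604], [0.095, 0.252, 0.4], 1],
    [[0, 0, 0.604], [0.095, 0.252, 0.4], 1],
  ],
)

```text
clock: 13.9
eef_pos: [544.0, 70.7, 121.7]
tcp_rot: [3.14, 0.0, 1.763]
contact_force: [-0.2, 0.2, -0.1]
opening: 1.002
grasp_force: 0.0
```

Run:
```python
from h import *
import pickle
from scipy.optimize import minimize
np.set_printoptions(precision=2,suppress=True)
s=telemetry.sense(); cal=imaging.calibration("wrist"); im=save("wrist","w8")[:,:,::-1]; pickle.dump((s,cal),open("w8.pkl","wb")); z=s["eef_pos"][2]
print(s["eef_pos"],np.degrees(s["tcp_rot"]),s["qpos"])
k=unwarp_tool(im,cal,s,z-96,(60,50),4)
h=cv2.cvtColor(k,cv2.COLOR_BGR2HSV); m=(((h[:,:,0]<8)|(h[:,:,0]>172))&(h[:,:,1]>130))
ys,xs=np.nonzero(m); print("tool y centre",(xs.min()+xs.max())/8-50,"width",(xs.max()-xs.min())/4,"x",60-ys.min()/4,60-ys.max()/4)
plan([543,71,70],100.8,s)
```

```text
[544.    70.74 121.66] [179.92   0.01 101.04] [ 0.13  0.37  1.89 -0.    0.88 -0.07]
tool y centre -1.0 width 28.0 x 20.5 -13.75
turn [0.   0.   0.01] shift [ 0.   -0.01  0.26]
```

Request:
step_arm(
  moves=[
    [[0, 0, 0], [0, 0.002, 0.1], 1],
    [[0, 0, 0], [0, 0.002, 0.18], 1],
    [[0, 0, 0], [0, 0.002, 0.25], 1],
    [[0, 0, 0], [0, 0.002, 0.25], 1],
  ],
)

```text
clock: 14.35
eef_pos: [543.1, 70.8, 69.6]
tcp_rot: [-3.14, -0.0, 1.761]
contact_force: [-1.3, 0.5, 0.1]
opening: 1.0
grasp_force: 0.0
```

Request:
step_arm(
  moves=[
    [[0, 0, 0], [0, 0, 0], 0.5],
    [[0, 0, 0], [0, 0, 0], 0.2],
    [[0, 0, 0], [0, 0, 0], 0.2],
    [[0, 0, 0], [0, 0, 0], 0.2],
    [[0, 0, 0], [0, 0, 0], 0.2],
    [[0, 0, 0], [0, 0, 0], 0.2],
    [[0, 0, 0], [0, 0, 0], 0.2],
  ],
  squeeze=25,
)

```text
clock: 15.05
eef_pos: [543.8, 71.1, 70.3]
tcp_rot: [3.142, -0.0, 1.76]
contact_force: [-0.0, -0.9, -0.3]
opening: 0.601
grasp_force: 0.0
```

Request:
step_arm(
  moves=[
    [[0, 0, 0], [0, 0, 0], 0.1],
    [[0, 0, 0], [0, 0, 0], 0.1],
    [[0, 0, 0], [0, 0, 0], 0],
    [[0, 0, 0], [0, 0, 0], -0.3],
    [[0, 0, 0], [0, 0, 0], -0.5],
    [[0, 0, 0], [0, 0, 0], -0.5],
    [[0, 0, 0], [0, 0, 0], -0.5],
    [[0, 0, 0], [0, 0, 0], -0.5],
  ],
)

```text
clock: 15.85
eef_pos: [544.1, 71.2, 70.5]
tcp_rot: [3.141, 0.0, 1.76]
contact_force: [1.0, 0.8, 2.2]
opening: 0.343
grasp_force: 24.8
```

Request:
step_arm(
  moves=[
    [[0, 0, 0], [0, 0, -0.02], -0.5],
    [[0, 0, 0], [0, 0, -0.04], -0.5],
    [[0, 0, 0], [0, 0, -0.06], -0.5],
    [[0, 0, 0], [0, 0, -0.072], -0.5],
    [[0, 0, 0], [0, 0, -0.072], -0.5],
    [[0, 0, 0], [0, 0, -0.072], -0.5],
  ],
)

```text
clock: 16.45
eef_pos: [543.4, 71.1, 84.5]
tcp_rot: [-3.141, -0.0, 1.76]
contact_force: [1.9, 0.6, -7.8]
opening: 0.341
grasp_force: 25.3
```

Run:
```python
from h import *
np.set_printoptions(precision=4,suppress=True)
s=telemetry.sense(); print(s["eef_pos"],np.degrees(s["tcp_rot"]),s["contact_force"],s["opening"],s["grasp_force"])
A=np.array([569.8,-66.1]);r0=140
v=s["eef_pos"][:2]-A; th0=np.degrees(np.arctan2(v[1],v[0])); print(np.hypot(*v),th0)
# arc 24 deg in 8 rows of 3 deg, in tool axes (x radial): about radius 140
for d in range(3,25,3):
    a=np.radians(d); print(d,"turn z",round(-d/45,4),"x",round(140*(np.cos(a)-1)/200,4),"y",round(-140*np.sin(a)/200,4))
```

```text
[543.434   71.0603  84.5023] [-179.9674   -0.0018  100.8266] [ 1.8744  0.5788 -7.7789] 0.3405372737221588 25.292794704437256
139.67143491152396 100.88109370636981
3 turn z -0.0667 x -0.001 y -0.0366
6 turn z -0.1333 x -0.0038 y -0.0732
9 turn z -0.2 x -0.0086 y -0.1095
12 turn z -0.2667 x -0.0153 y -0.1455
15 turn z -0.3333 x -0.0239 y -0.1812
18 turn z -0.4 x -0.0343 y -0.2163
21 turn z -0.4667 x -0.0465 y -0.2509
24 turn z -0.5333 x -0.0605 y -0.2847
```

Plunger lifted (7.8 N spring force). Turning along the arc, 24° per call.

Request:
step_arm(
  moves=[
    [[0, 0, -0.033], [0, -0.018, 0], -0.5],
    [[0, 0, -0.1], [-0.002, -0.055, 0], -0.5],
    [[0, 0, -0.167], [-0.006, -0.091, 0], -0.5],
    [[0, 0, -0.233], [-0.012, -0.127, 0], -0.5],
    [[0, 0, -0.3], [-0.019, -0.163, 0], -0.5],
    [[0, 0, -0.4], [-0.034, -0.216, 0], -0.5],
    [[0, 0, -0.467], [-0.0465, -0.251, 0], -0.5],
    [[0, 0, -0.533], [-0.0605, -0.285, 0], -0.5],
  ],
)

```text
clock: 17.25
eef_pos: [489.7, 48.2, 84.7]
tcp_rot: [3.141, 0.0, 2.182]
contact_force: [2.7, -1.6, -7.9]
opening: 0.34
grasp_force: 25.7
```

Request:
step_arm(
  moves=[
    [[0, 0, -0.067], [-0.001, -0.037, 0], -0.5],
    [[0, 0, -0.133], [-0.004, -0.073, 0], -0.5],
    [[0, 0, -0.2], [-0.0085, -0.1095, 0], -0.5],
    [[0, 0, -0.267], [-0.015, -0.1455, 0], -0.5],
    [[0, 0, -0.333], [-0.024, -0.181, 0], -0.5],
    [[0, 0, -0.4], [-0.034, -0.216, 0], -0.5],
    [[0, 0, -0.467], [-0.0465, -0.251, 0], -0.5],
    [[0, 0, -0.533], [-0.0605, -0.285, 0], -0.5],
  ],
)

```text
clock: 18.05
eef_pos: [450.2, 5.7, 84.8]
tcp_rot: [3.141, 0.001, 2.6]
contact_force: [3.4, -0.0, -7.7]
opening: 0.339
grasp_force: 25.7
```

Request:
step_arm(
  moves=[
    [[0, 0, -0.067], [-0.001, -0.037, 0], -0.5],
    [[0, 0, -0.133], [-0.004, -0.073, 0], -0.5],
    [[0, 0, -0.2], [-0.0085, -0.1095, 0], -0.5],
    [[0, 0, -0.267], [-0.015, -0.1455, 0], -0.5],
    [[0, 0, -0.333], [-0.024, -0.181, 0], -0.5],
    [[0, 0, -0.4], [-0.034, -0.216, 0], -0.5],
    [[0, 0, -0.467], [-0.0465, -0.251, 0], -0.5],
    [[0, 0, -0.533], [-0.0605, -0.285, 0], -0.5],
  ],
)

```text
clock: 18.85
eef_pos: [431.3, -49.2, 84.9]
tcp_rot: [3.141, 0.001, 3.019]
contact_force: [4.2, 1.0, -7.8]
opening: 0.34
grasp_force: 25.7
```

Run:
```python
from h import *
np.set_printoptions(precision=4,suppress=True)
s=telemetry.sense(); print(s["eef_pos"],np.degrees(s["tcp_rot"]),s["contact_force"],s["opening"],s["grasp_force"],s["qpos"])
v=s["eef_pos"][:2]-[569.8,-66.1]; print(np.hypot(*v),np.degrees(np.arctan2(v[1],v[0])))
```

```text
[431.2945 -49.2411  84.8954] [179.9851   0.0691 172.9509] [ 4.2285  0.9644 -7.7796] 0.33966001830460607 25.663022696971893 [-0.1173  0.2774  2.1535  0.0004  0.7095 -1.5654]
139.5277149413459 173.06010820135052
```

Request:
step_arm(
  moves=[
    [[0, 0, -0.067], [-0.001, -0.037, 0], -0.5],
    [[0, 0, -0.133], [-0.004, -0.073, 0], -0.5],
    [[0, 0, -0.2], [-0.0085, -0.1095, 0], -0.5],
    [[0, 0, -0.267], [-0.015, -0.1455, 0], -0.5],
    [[0, 0, -0.333], [-0.024, -0.181, 0], -0.5],
    [[0, 0, -0.4], [-0.034, -0.216, 0], -0.5],
    [[0, 0, -0.467], [-0.0465, -0.251, 0], -0.5],
    [[0, 0, -0.533], [-0.0605, -0.285, 0], -0.5],
  ],
)

```text
clock: 19.65
eef_pos: [436.2, -107.1, 84.9]
tcp_rot: [3.142, 0.001, -2.846]
contact_force: [4.8, 2.7, -8.0]
opening: 0.339
grasp_force: 25.7
```

Request:
step_arm(
  moves=[
    [[0, 0, -0.067], [-0.001, -0.037, 0], -0.5],
    [[0, 0, -0.133], [-0.004, -0.073, 0], -0.5],
    [[0, 0, -0.2], [-0.0085, -0.1095, 0], -0.5],
    [[0, 0, -0.267], [-0.015, -0.1455, 0], -0.5],
    [[0, 0, -0.333], [-0.024, -0.181, 0], -0.5],
    [[0, 0, -0.433], [-0.04, -0.233, 0], -0.5],
    [[0, 0, -0.533], [-0.0605, -0.285, 0], -0.5],
    [[0, 0, -0.533], [-0.0605, -0.285, 0], -0.5],
  ],
)

```text
clock: 20.45
eef_pos: [464.9, -158.9, 84.8]
tcp_rot: [-3.14, 0.001, -2.427]
contact_force: [4.9, 5.0, -7.7]
opening: 0.344
grasp_force: 26.1
```

Run:
```python
from h import *
np.set_printoptions(precision=4,suppress=True)
s=telemetry.sense(); print(s["eef_pos"],np.degrees(s["tcp_rot"]),s["contact_force"],s["opening"],s["grasp_force"],s["qpos"])
v=s["eef_pos"][:2]-[569.8,-66.1]; print(np.hypot(*v),np.degrees(np.arctan2(v[1],v[0])))
```

```text
[ 464.8932 -158.9112   84.8495] [-179.9319    0.0451 -139.0646] [ 4.9034  5.0452 -7.664 ] 0.34411724924102 26.054144203662872 [-0.3325  0.3499  2.0369  0.0001  0.7534 -2.6178]
140.06910393381662 -138.50076844030403
```

Request:
step_arm(
  moves=[
    [[0, 0, 0], [0.002, 0, 0.01], -0.5],
    [[0, 0, 0], [0.004, 0, 0.02], -0.5],
    [[0, 0, 0], [0.004, 0, 0.03], -0.5],
    [[0, 0, 0], [0.004, 0, 0.03], -0.5],
  ],
)

```text
clock: 20.85
eef_pos: [463.9, -157.9, 78.7]
tcp_rot: [-3.141, 0.002, -2.431]
contact_force: [7.3, 5.3, -6.4]
opening: 0.342
grasp_force: 26.2
```

The plunger is below 0.010 with spring force still pulling, so it is entering the hole. I'll keep lowering and ease the radial load.

Request:
step_arm(
  moves=[
    [[0, 0, 0], [-0.004, 0, 0.01], -0.5],
    [[0, 0, 0], [-0.008, 0, 0.02], -0.5],
    [[0, 0, 0], [-0.008, 0, 0.03], -0.5],
    [[0, 0, 0], [-0.008, 0, 0.036], -0.5],
    [[0, 0, 0], [-0.008, 0, 0.036], -0.5],
  ],
)

```text
clock: 21.35
eef_pos: [463.9, -157.5, 71.2]
tcp_rot: [3.141, -0.001, -2.431]
contact_force: [0.2, 0.3, -4.6]
opening: 0.341
grasp_force: 26.3
```

Request:
step_arm(
  moves=[
    [[0, 0, 0], [0, 0, 0.003], -0.5],
    [[0, 0, 0], [0, 0, 0.003], -0.1],
    [[0, 0, 0], [0, 0, 0.003], 0.3],
    [[0, 0, 0], [0, 0, 0.003], 0.8],
    [[0, 0, 0], [0, 0, 0.003], 0.8],
    [[0, 0, 0], [0, 0, 0.003], 0.8],
    [[0, 0, 0], [0, 0, 0.003], 0.8],
  ],
)

```text
clock: 22.05
eef_pos: [464.5, -157.6, 71.0]
tcp_rot: [-3.141, 0.0, -2.43]
contact_force: [-0.1, -0.8, 0.3]
opening: 0.897
grasp_force: 0.0
```

Request:
step_arm(
  moves=[
    [[0, 0, 0], [0, 0, -0.05], 0.8],
    [[0, 0, 0], [0, 0, -0.15], 0.8],
    [[0, 0, 0], [0, 0, -0.35], 0.8],
    [[0, 0, 0], [0, 0, -0.6], 0.8],
    [[0, 0, 0], [0, 0, -0.8], 0.8],
    [[0, 0, 0], [0, 0, -0.8], 0.8],
  ],
)

```text
clock: 22.65
eef_pos: [467.5, -158.7, 237.2]
tcp_rot: [-3.133, 0.005, -2.43]
contact_force: [0.3, 0.2, -0.2]
opening: 0.899
grasp_force: 0.0
```

Request:
step_arm(
  moves=[
    [[0, 0, 0.7], [0.35, 0, 0], 0.8],
    [[0, 0, 0.7], [0.35, 0, 0], 0.8],
    [[0, 0, 0.7], [0.35, 0, 0], 0.8],
    [[0, 0, 0.7], [0.35, 0, 0], 0.8],
    [[0, 0, 0.7], [0.35, 0, 0], 0.8],
    [[0, 0, 0.7], [0.35, 0, 0], 0.8],
  ],
)

```text
clock: 23.25
eef_pos: [411.2, -203.2, 230.7]
tcp_rot: [3.141, -0.0, -2.977]
contact_force: [0.5, 0.6, 0.3]
opening: 0.898
grasp_force: 0.0
```

Run:
```python
from h import *
import pickle
np.set_printoptions(precision=2,suppress=True)
s=telemetry.sense(); cal=imaging.calibration("wrist"); im=save("wrist","w9")[:,:,::-1]; pickle.dump((s,cal),open("w9.pkl","wb"))
print(s["eef_pos"],np.degrees(s["tcp_rot"]),s["contact_force"]); 
for d in imaging.mark_of("wrist","knob")[:1]: print("knob",d["conf"],d["xy"],px2w("wrist",d["xy"],83,cal))
a=np.radians(100.8+120); print("pred",569.8+140*np.cos(a),-66.1+140*np.sin(a))
top=save("top","top9")
for n in ("knob","nest_empty","nest_b"): print(n,[(round(d["conf"],2),px2w("top",d["xy"],83 if n=="knob" else 42)) for d in imaging.mark_of("top",n)[:2]])
for n in ("relay_box","key_fob","screwdriver","spray_can","sanitizer","mug"): print(n,[(round(d["conf"],2),np.array(d["xy"])) for d in imaging.mark_of("top",n)[:1]])
```

```text
[ 411.21 -203.19  230.72] [ 179.99   -0.02 -170.57] [0.51 0.63 0.26]
knob 0.63 [348.2, 245.0] [ 466.91 -161.4    83.  ]
pred 463.82069220875405 -157.57888455861473
knob [(0.54, array([ 460.3 , -166.43,   83.  ]))]
nest_empty [(0.71, array([ 580.13, -154.74,   42.  ])), (0.19, array([636.6,  -1.7,  42. ]))]
nest_b [(0.7, array([ 467.15, -163.55,   42.  ])), (0.65, array([645.42, -13.25,  42.  ]))]
relay_box [(0.62, array([335.9, 158.6]))]
key_fob []
screwdriver [(0.78, array([443. , 242.9]))]
spray_can [(0.75, array([165.3, 162.5]))]
sanitizer [(0.73, array([366.2, 189.4]))]
mug [(0.63, array([166.9, 206.1]))]
```

Run:
```python
from h import *
print(r.sign_off())
```

```text
the job is handed in; nothing more can be done
None
```

The unmarked module is in the empty nest, the table has been turned one index position to bring it under the marking head, and the job is handed in at about 23 s. The result was not reported back. I judged the plunger fully home from the gripper's height and spring force, and took no close-up of the module after the turn because my picture limit was used up.

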